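Roll the soil cores home in their gutters

ROBOT

A 6-joint arm with a two-finger parallel gripper is mounted at the origin on the work surface. World frame = base frame: x ahead of the robot, y to its left, z up, the work surface at z = 0. Lengths are in mm, angles in rad, forces in N, time in s.
With the tool pointing down it reaches from about 275 to 750 mm from the base axis. Payload 10.2 kg.
Tool frame: the origin (TCP) lies between the finger pads; the fingertips stand 11 mm ahead of it and the grasp point (between the pads) lies 8 mm behind it (ctrl.tip_extent is the distance from the TCP to the fingertips, in mm); z points along the fingers, y is the direction in which the jaws open and shut (so a half turn about z gives the same grasp; the last joint's range is limited). The gripper opens to 85 mm and grips with 20 to 120 N. Pads are 22 mm wide; open, the fingers measure 114 mm over their backs; the gripper's body (76 mm by 85 mm) begins 54 mm behind the grasp point. The pads swing forward as they close: fully open they stand 13 mm farther back than shut.
Start: joints at [-1.515, 0.313, 1.498, -0, 1.331, -0.223], TCP at [144.468, -504.738, 242.294] pointing down, gripper open.
Joint ranges: [-2.94, 2.94], [-0.97, 2.17], [0.19, 2.56], [-1.23, 4.37], [0.02, 3.11], [-2.88, 2.88]. Speed limits (rad/s): [2.39, 2.39, 3.01, 3.14, 3.14, 3.14].

INTERFACE

Orientations are given as a unit quaternion [w, x, y, z].
In Python, from rig import ctrl gives the robot as it stands.
- The arm moves only by the tool apply_moves, never from a script. Its argument "commands" is a list of rows, each a list of 5 numbers: the finger opening in cm, from 0 to 8.54, then the shift along the tool's x, y, z in cm, then the turn about the tool's z in rad. In form: [[jaw, dx, dy, dz, roll], ...]. A call has 1 to 12 rows; each row shifts and turns the commanded pose from where the row before left it, along the tool's axes as they then stand; what a row does not reach is not made up. A row lasts 1/12 s, in which the tool goes at most 41.7 mm and 7.16 degrees, less where a joint would pass 70% of its speed; a pose out of reach is approached as far as the arm can. A call with a gripper value outside its range is refused whole. The fingers move at their own pace and stop on an object; "squeeze" is the grip in N (left out, the last holds). Time passes only in rows, so rows that do not move let the fingers close. It gives the time, the measured TCP pose, the force and the opening at its end, in the units of the state.
- ctrl.sense(): the state, without advancing time (a new reading comes with each control period).
- ctrl.capture(name): name is "scene" or "top"; returns the picture (420x560x3 uint8, red, green, blue); there is no depth.
- ctrl.camera_info(name): a dict with "fov_y" (degrees; the focal length in pixels is half the picture's height over the tangent of half this angle, whatever the lens; pixels are square), "cx", "cy" (the principal point, pixels), "dist_coeffs" ([k1, k2, p1, p2, k3] as OpenCV has them; the pictures are not rectified), "camera_from_world" (4x4, takes a point from world to camera coordinates). Camera axes: x right, y down, z forward; pixel columns grow to the right and rows downward; lengths in mm; the calibration is good to about 2 mm. A picture is of the moment at which its call begins. camera_info takes no time and is no camera call.
- ctrl.finish_job(): hands the job in, once; it reports no verdict.
The state is a dict: "time_s": time; "joints": joint angles; "dq": joint speeds; "tau": joint torques, N m; "eef_pos": TCP position; "ee_rot": TCP orientation; "force": force on the tool from outside, world axes, zero at the start; "wrist_torque": the same for the moment, N m; "grip_width": opening from 0.0 (shut) to 1.0 (fully open).
Only numpy, scipy, OpenCV 4.12 (cv2) and the standard library are available. Lean on these libraries where they do the work, as an engineer would, in place of code of your own. Each camera call takes 0.05 s, during which the arm holds its last target.

TASK

Two of the three capped soil cores in the black stand still lie at the low front end of their sloped gutters. With the fingers, gently push each of them up its own gutter, rolling or sliding but never picked up, knocked or flicked, until it has passed the crest and stays in the cradle against the back stop like the third one. Leave the third core and everything else on the bench where it is.

Things in the scene. Friction and masses are not known exactly. Their poses are not given: they have to be found in the camera images.
- core_a: capped soil core: aluminium ring closed with a blue silicone cap on each end, about 200 g, a solid cylinder 56 mm in diameter (over the caps) and 53 mm long. Origin at its centre, its own y is the cylinder's axis, lying across the gutter; its x and z turn as it rolls. At the start it lies at the low front end of gutter_a, against the front lip.
- core_b: capped soil core: aluminium ring closed with a blue silicone cap on each end, about 200 g, a solid cylinder 56 mm in diameter (over the caps) and 53 mm long. Origin at its centre, its own y is the cylinder's axis, lying across the gutter; its x and z turn as it rolls. At the start it lies at the low front end of gutter_b, against the front lip.
- core_c: capped soil core: aluminium ring closed with a blue silicone cap on each end, about 200 g, a solid cylinder 56 mm in diameter (over the caps) and 53 mm long. Origin at its centre, its own y is the cylinder's axis, lying across the gutter; its x and z turn as it rolls. At the start it already lies home in the cradle at the back of gutter_c, against the back stop.
- gutter_a_floor (a point): midline point of gutter_a's floor at its low front lip. x: up the slope along the gutter (7 degrees above level), y: level across, z: square to the floor. Here a core against the lip has its centre at x=24, z=28 mm; the floor (z=0) ends in a crest at x=137, then falls at 8 degrees below level into a cradle that ends at an upright back stop; a core home there has its centre at x=174, z=19 mm.
- gutter_b_floor (a point): the same point and axes for gutter_b; the gutters are alike. The plastic is smooth (friction about 0.35): a pushed core may roll or slide. On the slope a core let go rolls back to the lip; once past the crest it rolls into the cradle and stays. Each gutter is 57 mm wide inside; its side walls rise 13 mm above the sloping floor, its front lip 12 mm (6 mm thick). A 12 mm drain slot runs along the middle of the floor.
- gutter_c_floor (a point): the same point and axes for gutter_c, whose core is already home at the start.
- stand: black polypropylene stand, fixed to the bench, 222 mm along its own x (front to back) and 214 mm wide, origin under its centre. It carries three such gutters side by side at 66 mm spacing (in any left-to-right order), low ends to its -x side, towards the robot. Its highest part, the back stops, is 60 mm above the bench; the cores' tops stay below 86 mm.
- beaker: bystander: clear glass beaker, straight-walled, 68 mm diameter (74 mm at the rim), 88 mm tall; origin at the centre of its underside
- ring_cap: bystander: loose blue silicone ring cap, a shallow dish 56 mm diameter, 11 mm tall, lying mouth up; origin at the centre of its underside
- pestle: bystander: steel pestle lying along its own x axis, 150 mm long, 28 mm thick at both ends; origin on the bench under its middle
- empty_ring: bystander: empty aluminium core ring standing upright, 53 mm outer diameter, 51 mm tall, wall 2 mm; origin at the centre of its underside
- moisture_tin: bystander: lidded aluminium moisture tin, 63 mm diameter, 36 mm tall; origin at the centre of its underside
- spatula: bystander: flat steel spatula, 200 mm long, lying along its own x axis, blade at its +x end; origin on the bench under its middle
- sieve: bystander: small steel test sieve, open at the top, 106 mm diameter at the rim, 42 mm tall; origin at the centre of its underside
Things that resemble listed ones, but are neither listed nor needed, are in the scene too. What is shaped like the core_a but green is not meant. Leave any purple look-alike of the part that bears gutter_a_floor alone.

How it is judged (in metres and radians):
At the end, for the whole second after the job is handed in: All three cores lie at rest in the cradles at the back of their own gutters: centre within about 7 mm of the place where a core touches the back stop, axis across the gutter within 0.15 rad, slower than 0.02 m/s (x of core_a in the frame of gutter_a_floor between 0.167 and 0.182 m and z of core_a in the frame of gutter_a_floor between 0.012 and 0.025 m and y of core_a in the frame of gutter_a_floor between -0.007 and 0.007 m and angle between the y axis of core_a and the y axis of gutter_a_floor, either way round below 0.15 rad and linear speed of each of core_a, core_b, core_c below 0.02 m/s and x of core_b in the frame of gutter_b_floor between 0.167 and 0.182 m and z of core_b in the frame of gutter_b_floor between 0.012 and 0.025 m and y of core_b in the frame of gutter_b_floor between -0.007 and 0.007 m and angle between the y axis of core_b and the y axis of gutter_b_floor, either way round below 0.15 rad and x of core_c in the frame of gutter_c_floor between 0.167 and 0.182 m and z of core_c in the frame of gutter_c_floor between 0.012 and 0.025 m and y of core_c in the frame of gutter_c_floor between -0.007 and 0.007 m and angle between the y axis of core_c and the y axis of gutter_c_floor, either way round below 0.15 rad).
It fails at once if a core is lifted more than 12 mm off the line of its gutter's floor (z of core_a in the frame of gutter_a_floor above 0.04 m or z of core_b in the frame of gutter_b_floor above 0.04 m or z of core_c in the frame of gutter_c_floor above 0.04 m).
It fails at once if a core is knocked or flicked (faster than 0.5 m/s) (linear speed of any of core_a, core_b above 0.5 m/s).
It fails at once if the core that is already home is shifted by more than 10 mm (distance of core_c from where it was at the start of the episode above 0.01 m).
It fails at once if a bystander on the bench is shifted by more than 20 mm (distance of any of beaker, ring_cap, pestle, empty_ring, moisture_tin, spatula, sieve from where it was at the start of the episode above 0.02 m).
It also fails if it takes over 59 s, if anything falls off the work surface, if the arm or the gripper's body presses on something with over 40 N, if the wrist force passes 120 N, or if a joint passes its speed limit or range.

## Working session

There is one attempt and no reset: what is moved stays moved. The work goes in short steps, Python scripts to look and compute and a tool call to move; the robot and the scene stay as the last step left them, time stands still between calls to the robot, and variables do not carry over. Pictures are saved under pics/ and viewed, and the job is handed in when it is done.

Besides the shell and the picture viewer there is one more tool, called after "Request:" as a command line: name --pt "numbers of a row" for each row, then --argument value for the rest. apply_moves: Moves the arm, as the interface text tells. Its arguments: {"type":"object","properties":{"commands":{"type":"array"},"squeeze":{"type":"number"}},"required":["commands"]}

```bash
ls; mkdir -p pics
python3 - <<'E'
from rig import ctrl
import cv2
for n in("scene","top"):
    cv2.imwrite(f"pics/{n}0.png",ctrl.capture(n)[:,:,::-1]); print(n,ctrl.camera_info(n))
print(ctrl.sense(),ctrl.tip_extent)
E
```

```text
pics
scene {'fov_y': 54.141118404478135, 'cx': 279.87069536124613, 'cy': 202.34282561033217, 'dist_coeffs': array([-0.09286167,  0.        ,  0.        ,  0.        ,  0.        ]), 'camera_from_world': array([[-8.52488970e-01,  5.22685549e-01,  7.89767521e-03,
         4.86079910e+02],
       [ 4.07275279e-01,  6.73576752e-01, -6.16782949e-01,
        -1.53838741e+02],
       [-3.27703225e-01, -5.22584133e-01, -7.87093654e-01,
         1.39812024e+03],
       [ 0.00000000e+00,  0.00000000e+00,  0.00000000e+00,
         1.00000000e+00]])}
top {'fov_y': 43.612333508345266, 'cx': 278.4433558849545, 'cy': 209.40751079723137, 'dist_coeffs': array([-0.18882334,  0.        ,  0.        ,  0.        ,  0.        ]), 'camera_from_world': array([[ 1.98629035e-02, -9.99752555e-01, -1.00146317e-02,
        -1.44651423e+01],
       [-9.81844559e-01, -1.76152032e-02, -1.88867590e-01,
         5.60439015e+02],
       [ 1.88644446e-01,  1.35842704e-02, -9.81951496e-01,
         1.58304001e+03],
       [ 0.00000000e+00,  0.00000000e+00,  0.00000000e+00,
         1.00000000e+00]])}
{'time_s': 0.1, 'joints': array([-1.51541907e+00,  3.13371690e-01,  1.49833536e+00, -2.26533076e-05,
        1.33102777e+00, -2.23421291e-01]), 'dq': array([-0.00066581, -0.00182872, -0.00196485,  0.0007768 ,  0.00220975,
        0.00129889]), 'tau': array([ 4.07146144e-03, -4.12892032e+01, -2.60141248e+01, -4.74800777e-05,
        2.98957559e-03, -2.43986813e-05]), 'eef_pos': array([ 144.44037671, -504.51423137,  241.81343676]), 'ee_rot': array([-5.69992117e-04,  9.90299109e-01,  1.38950887e-01,  3.69648672e-05]), 'force': array([-0.3050282 , -0.48893204, -0.58355004]), 'wrist_torque': array([-0.00803101, -0.0202637 , -0.02366957]), 'grip_width': 1.0044361102223704} 11.0
```

View pics/scene0.png

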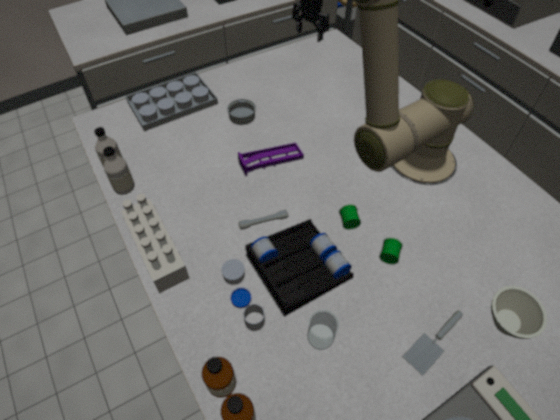

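View pics/top0.png

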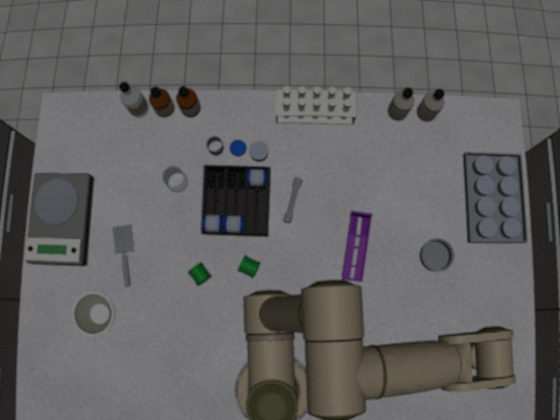

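Top view: the black stand is at about (237,200). Two blue-capped cores lie at its front, (212,223) and (233,223), and the home core is at (257,178). Look-alikes are the green cores at (200,273) and (249,266), the purple gutter at (357,246) and the loose blue cap at (238,148). I choose the blue cores in the black stand and check them in a crop.

```bash
cat > h.py <<'E'
import numpy as np, cv2
from rig import ctrl
def cam(n):
    i=ctrl.camera_info(n); f=210/np.tan(np.radians(i['fov_y']/2))
    K=np.array([[f,0,i['cx']],[0,f,i['cy']],[0,0,1.]]); return K,np.array(i['dist_coeffs']),np.array(i['camera_from_world'])
def ray(n,px,z):
    K,d,T=cam(n); u=cv2.undistortPoints(np.array([[px]],float),K,d)[0,0]
    r=T[:3,:3].T@np.array([u[0],u[1],1]); o=-T[:3,:3].T@T[:3,3]
    return o+r*(z-o[2])/r[2]
def proj(n,P):
    K,d,T=cam(n); return cv2.projectPoints(np.array(P,float).reshape(-1,1,3),cv2.Rodrigues(T[:3,:3])[0],T[:3,3],K,d)[0][:,0]
E
python3 - <<'E'
import cv2
im=cv2.imread("pics/top0.png")[155:245,190:285]; cv2.imwrite("pics/c1.png",cv2.resize(im,None,fx=6,fy=6,interpolation=cv2.INTER_CUBIC))
im=cv2.imread("pics/scene0.png")[210:320,235:360]; cv2.imwrite("pics/c2.png",cv2.resize(im,None,fx=5,fy=5,interpolation=cv2.INTER_CUBIC))
E
```

```text
(no output)
```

View pics/c1.png

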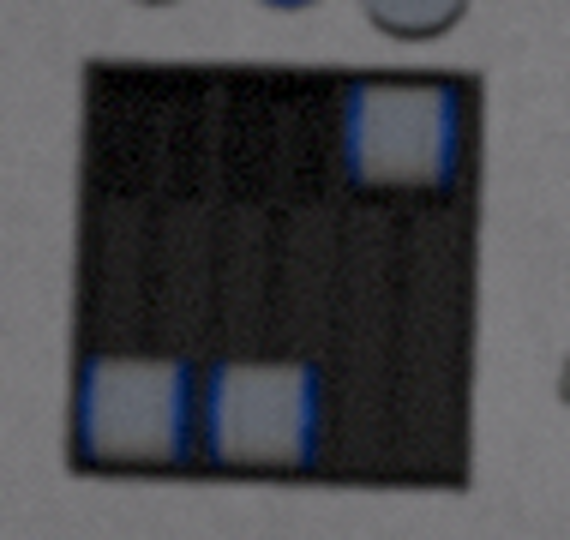

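View pics/c2.png

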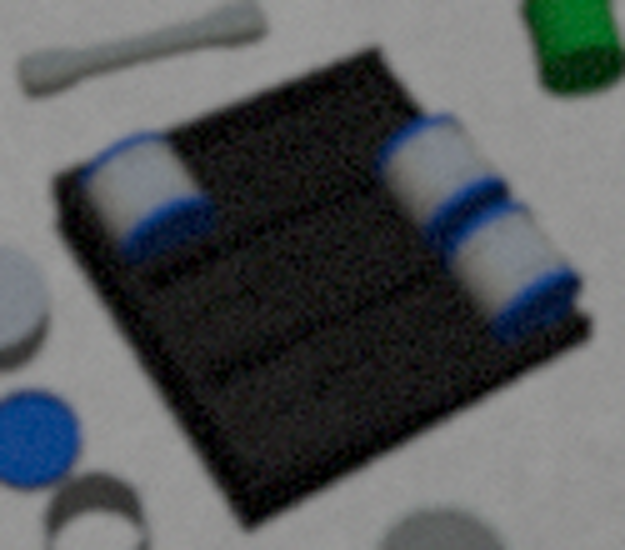

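Run:
```python
from h import *
f=lambda c,o,s:[(c[0]+.5)/s-.5+o[0],(c[1]+.5)/s-.5+o[1]]
for n in("top","scene"):
    T=cam(n)[2]; print(n,-T[:3,:3].T@T[:3,3])
for z,c in((48,(134,411)),(48,(263,413)),(57,(402,135))): print(ray("top",f(c,(190,155),6),z))
for nm,c,z in(("BL",(88,65),60),("BR",(480,75),60),("FR",(467,487),0),("FL",(70,472),0),("FR",(467,487),30),("FL",(70,472),30)): print(nm,ray("top",f(c,(190,155),6),z))
# scene: core centers
for z,c in((48,(510,270)),(48,(443,182)),(57,(150,198))): print(ray("scene",f(c,(235,210),5),z))
for nm,c,z in(("FR",(375,50),30),("FL",(590,325),30),("BL",(250,525),0),("BR",(58,180),60)): print(nm,ray("scene",f(c,(235,210),5),z))
# test: triangulated height of core with both
for a,b in(((134,411),(510,270)),((263,413),(443,182)),((402,135),(150,198))):
    A=[ray("top",f(a,(190,155),6),z) for z in(0,100)];B=[ray("scene",f(b,(235,210),5),z) for z in(0,100)]
    d1=A[1]-A[0];d2=B[1]-B[0]; s=np.linalg.lstsq(np.c_[d1,-d2],B[0]-A[0],rcond=None)[0]; print("tri",A[0]+d1*s[0],B[0]+d2*s[1])
```

```text
top [ 251.91961157  -26.09375943 1660.17241106]
scene [ 935.20099013  580.19071127 1001.72755819]
[514.37581568 203.30524883  48.        ]
[514.6236463  135.76969369  48.        ]
[662.42145424  67.05229354  57.        ]
BL [697.3903014  234.54739966  60.        ]
BR [694.92541159  26.72646314  60.        ]
FR [484.59622343  30.37367071   0.        ]
FL [488.43014667 243.27148072   0.        ]
FR [480.39166111  29.35328097  30.        ]
FL [484.15630378 238.40393977  30.        ]
[517.24560301 200.85965089  48.        ]
[516.03625943 137.28066792  48.        ]
[660.45366766  67.94686717  57.        ]
FR [489.90116833  34.26971685  30.        ]
FL [492.72576569 243.1261596   30.        ]
BL [699.05933531 233.40483372   0.        ]
BR [698.01562937  34.16049001  60.        ]
tri [514.47791021 203.39448423  47.37287063] [516.97562405 200.61462137  47.38393813]
tri [515.03026324 136.02022818  45.50465726] [514.93726956 136.11942124  45.49946298]
tri [662.15528992  66.99189879  58.03947717] [660.66811751  68.34669132  57.73739273]
```

Both cameras agree. The stand centre is near (591,135) with yaw about −0.02. The front cores' centres are near (515,202,47) and (515,136,46), and the home core is at (661,67,57). Their spacing is 66–67 mm, as given. Next I shut the fingers, align the yaw and travel high to the left core.

Request:
apply_moves --pt "0 0 0 0 0.1" --pt "0 0 0 0 0.1" --pt "0 0 0 0 0.1" --pt "0 1.2 -3 0 0" --pt "0 1.2 -3 0 0" --pt "0 1.2 -3 0 0" --pt "0 1.2 -3 0 0" --pt "0 1.2 -3 0 0" --pt "0 1.2 -3 0 0" --pt "0 1.2 -3 0 0" --pt "0 1.2 -3 0 0" --pt "0 1.2 -3 0 0"

```text
time_s: 1.1
eef_pos: [258.3, -235.5, 242.1]
ee_rot: [-0.0, 1.0, -0.011, -0.0]
force: [-0.1, -0.2, 0.6]
grip_width: -0.002
```

Request:
apply_moves --pt "0 1.2 -3 0 0" --pt "0 1.2 -3 0 0" --pt "0 1.2 -3 0 0" --pt "0 1.2 -3 0 0" --pt "0 1.2 -3 0 0" --pt "0 1.2 -3 0 0" --pt "0 1.2 -3 0 0" --pt "0 1.2 -3 0 0" --pt "0 1.2 -3 0 0" --pt "0 1.2 -3 0 0" --pt "0 1.2 -3 0 0" --pt "0 1.2 -3 0 0"

```text
time_s: 2.1
eef_pos: [409.9, 121.6, 242.1]
ee_rot: [0.0, 1.0, -0.01, -0.0]
force: [0.7, -0.8, -0.2]
grip_width: -0.0
```

Request:
apply_moves --pt "0 1.3 -2.7 0 0" --pt "0 1.3 -2.7 0 0" --pt "0 1.2 -2.7 0 0" --pt "0 0 0 3 0" --pt "0 0 0 3 0" --pt "0 0 0 3 0" --pt "0 0 0 3 0" --pt "0 0 0 3 0" --pt "0 0 0 2 0" --pt "0 0 0 1 0" --pt "0 0 0 0 0" --pt "0 0 0 0 0"

```text
time_s: 3.1
eef_pos: [449.8, 200.0, 62.8]
ee_rot: [-0.0, 1.0, -0.011, 0.0]
force: [0.6, -0.2, 0.3]
grip_width: 0.003
```

Run:
```python
from h import *
s=ctrl.sense();print(s['eef_pos'],s['ee_rot'])
for n,(a,b,c,d) in(("scene",(190,320,235,400)),("top",(140,280,180,320))):
    im=ctrl.capture(n)[:,:,::-1][a:b,c:d]; cv2.imwrite(f"pics/{n}1.png",cv2.resize(im,None,fx=4,fy=4,interpolation=cv2.INTER_CUBIC))
```

```text
[449.79407822 200.03449562  62.83652866] [-3.54025216e-05  9.99943943e-01 -1.05870579e-02  1.56910048e-04]
```

View pics/scene1.png

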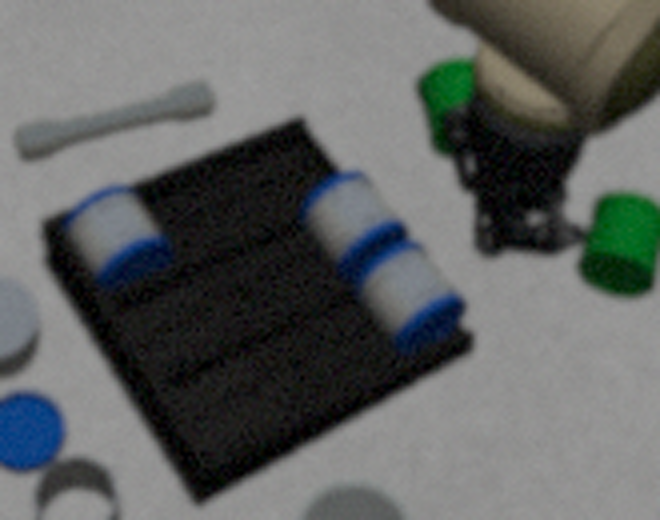

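View pics/top1.png

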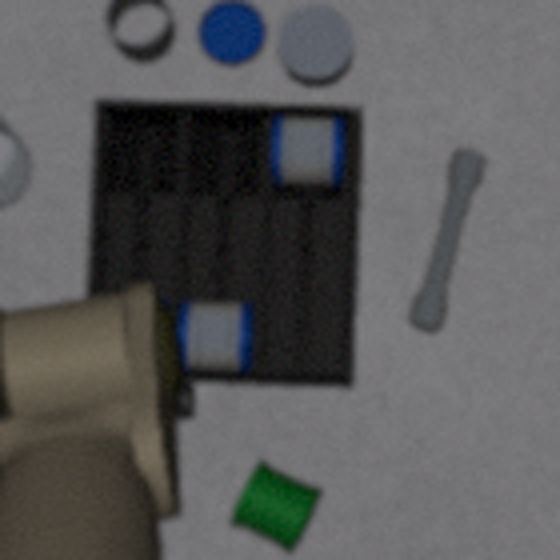

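Request:
apply_moves --pt "0 0.6 -0.2 0 0" --pt "0 0.5 0 0.2 0" --pt "0 0 0 0.5 0" --pt "0 0 0 0.5 0" --pt "0 0.3 0 0 0" --pt "0 0.3 0 0 0" --pt "0 0.3 0 0 0" --pt "0 0.3 0 0 0" --pt "0 0.3 0 -0.04 0" --pt "0 0.3 0 -0.04 0"

```text
time_s: 4.03
eef_pos: [478.8, 201.3, 51.2]
ee_rot: [0.0, 1.0, -0.011, -0.0]
force: [-0.7, 0.2, 1.2]
grip_width: 0.004
```

Request:
apply_moves --pt "0 0.3 0 -0.04 0" --pt "0 0.3 0 -0.04 0" --pt "0 0.3 0 -0.04 0" --pt "0 0.3 0 -0.04 0" --pt "0 0.3 0 -0.04 0" --pt "0 0.3 0 -0.04 0"

```text
time_s: 4.53
eef_pos: [496.8, 200.9, 53.5]
ee_rot: [0.0, 1.0, -0.011, -0.0]
force: [-0.7, 0.2, 0.0]
grip_width: 0.004
```

Run:
```python
from h import *
s=ctrl.sense();print(s['eef_pos'],s['force'])
im=ctrl.capture("scene")[:,:,::-1][190:320,235:400]; cv2.imwrite(f"pics/scene2.png",cv2.resize(im,None,fx=4,fy=4,interpolation=cv2.INTER_CUBIC))
```

```text
[496.78284355 200.94107612  53.51877453] [-0.74795295  0.21559328  0.01463627]
```

View pics/scene2.png

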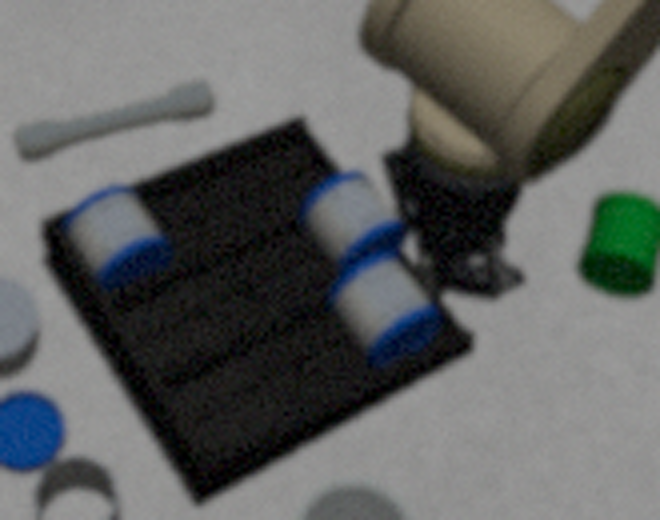

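The core is moving up ahead of the fingers, square and with little force. I continue.

Request:
apply_moves --pt "0 0.4 0 -0.05 0" --pt "0 0.4 0 -0.05 0" --pt "0 0.4 0 -0.05 0" --pt "0 0.4 0 -0.05 0" --pt "0 0.4 0 -0.05 0" --pt "0 0.4 0 -0.05 0" --pt "0 0.4 0 -0.05 0" --pt "0 0.4 0 -0.05 0" --pt "0 0.4 0 -0.05 0" --pt "0 0.4 0 -0.05 0" --pt "0 0.4 0 -0.05 0" --pt "0 0.4 0 -0.05 0"

```text
time_s: 5.58
eef_pos: [544.9, 199.9, 59.5]
ee_rot: [-0.0, 1.0, -0.011, -0.0]
force: [-0.7, -0.1, 0.7]
grip_width: -0.005
```

Request:
apply_moves --pt "0 0.3 0 -0.04 0" --pt "0 0.3 0 -0.04 0" --pt "0 0.3 0 -0.04 0" --pt "0 0.3 0 -0.04 0" --pt "0 0.3 0 -0.04 0" --pt "0 0.3 0 -0.04 0" --pt "0 0.3 0 -0.04 0" --pt "0 0.3 0 -0.04 0"

```text
time_s: 6.25
eef_pos: [568.8, 199.4, 62.7]
ee_rot: [0.0, 1.0, -0.011, -0.0]
force: [-1.2, 0.4, 0.1]
grip_width: -0.001
```

Run:
```python
from h import *
s=ctrl.sense();print(s['eef_pos'],s['force'])
im=ctrl.capture("scene")[:,:,::-1][190:320,235:400]; cv2.imwrite(f"pics/scene3.png",cv2.resize(im,None,fx=4,fy=4,interpolation=cv2.INTER_CUBIC))
```

```text
[568.76577595 199.4052927   62.72785108] [-1.22141955  0.35216208  0.10256864]
```

View pics/scene3.png

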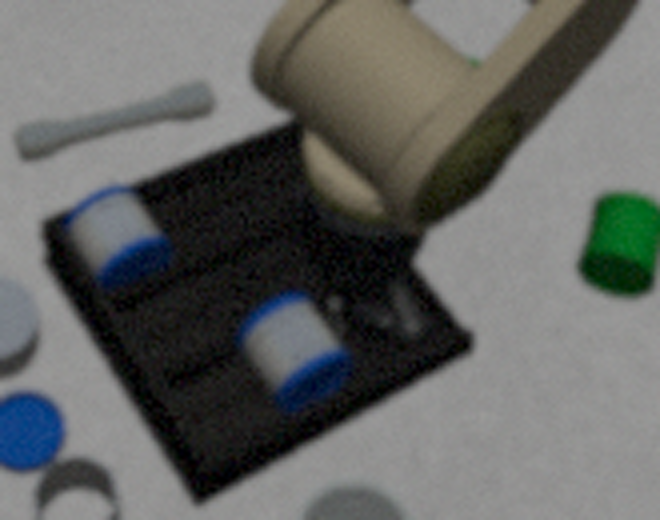

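Request:
apply_moves --pt "0 0.25 0 -0.03 0" --pt "0 0.25 0 -0.03 0" --pt "0 0.25 0 -0.03 0" --pt "0 0.25 0 -0.03 0" --pt "0 0.2 0 -0.02 0" --pt "0 0.2 0 -0.02 0" --pt "0 0.2 0 0 0" --pt "0 0.2 0 0 0" --pt "0 0.2 0 0 0" --pt "0 0.2 0 0 0" --pt "0 0.2 0 0 0" --pt "0 0.2 0 0 0"

```text
time_s: 7.3
eef_pos: [594.7, 198.9, 64.3]
ee_rot: [0.0, 1.0, -0.011, 0.0]
force: [0.1, 0.6, -0.2]
grip_width: -0.003
```

Run:
```python
from h import *
s=ctrl.sense();print(s['eef_pos'],s['force'])
im=ctrl.capture("scene")[:,:,::-1][190:320,235:400]; cv2.imwrite(f"pics/scene4.png",cv2.resize(im,None,fx=4,fy=4,interpolation=cv2.INTER_CUBIC))
```

```text
[594.73487619 198.85768307  64.28161083] [ 0.05970329  0.61227793 -0.18109368]
```

View pics/scene4.png

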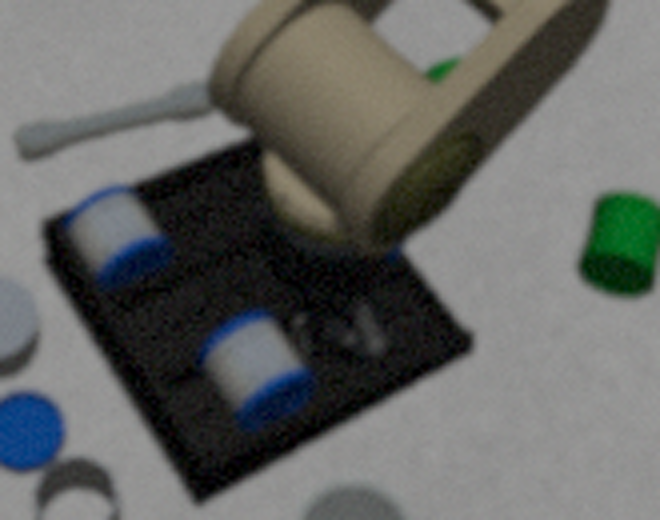

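Request:
apply_moves --pt "0 0 0 0 0" --pt "0 0 0 0 0" --pt "0 0 0 0 0" --pt "0 0 0 0 0"

```text
time_s: 7.68
eef_pos: [594.4, 198.9, 64.3]
ee_rot: [0.0, 1.0, -0.011, -0.0]
force: [-0.2, 0.4, -0.9]
grip_width: 0.0
```

Run:
```python
from h import *
im=ctrl.capture("scene")[:,:,::-1][190:320,235:400]; cv2.imwrite(f"pics/scene5.png",cv2.resize(im,None,fx=4,fy=4,interpolation=cv2.INTER_CUBIC))
```

```text
(no output)
```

View pics/scene5.png

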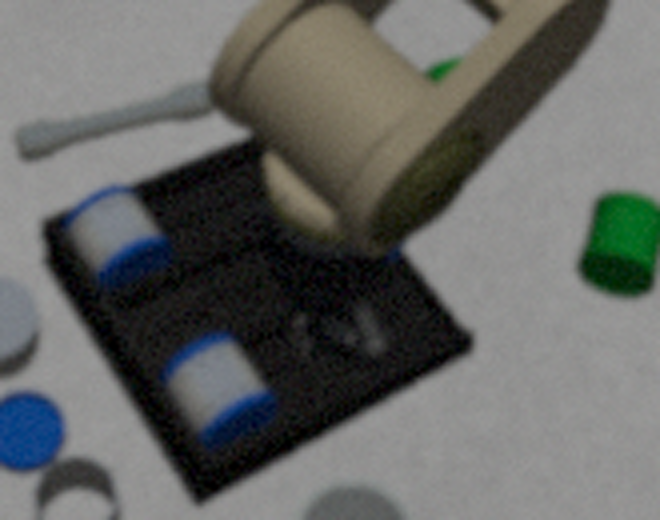

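The core rolled off the crest and lies at the back, (220,390) in the crop. Now I check the green cores' clearance, then move to core 2.

Run:
```python
from h import *
for p in((249,266),(200,273)): print(ray("top",p,28))
```

```text
[384.48254512  84.56251954  28.        ]
[359.0199248  237.26280735  28.        ]
```

Request:
apply_moves --pt "0 -0.5 0 -1 0" --pt "0 0 0 -3 0" --pt "0 0 0 -3 0" --pt "0 -2.5 1.3 0 0" --pt "0 -2.5 1.3 0 0" --pt "0 -2.5 1.3 0 0" --pt "0 -2.5 1.3 0 0" --pt "0 -2.6 1.3 0 0" --pt "0 0 0 0 0"

```text
time_s: 8.48
eef_pos: [457.8, 135.7, 134.5]
ee_rot: [0.0, 1.0, -0.011, -0.002]
force: [-0.6, -1.0, -0.3]
grip_width: -0.006
```

Request:
apply_moves --pt "0 0 0 2.5 0" --pt "0 0 0 2.5 0" --pt "0 0 0 2 0" --pt "0 0 0 1.3 0" --pt "0 0.3 0 0 0" --pt "0 0.4 0 0 0" --pt "0 0.4 0 0 0" --pt "0 0.3 0 0 0" --pt "0 0.3 0 0 0" --pt "0 0.3 0 -0.04 0" --pt "0 0.3 0 -0.04 0" --pt "0 0.3 0 -0.04 0"

```text
time_s: 9.48
eef_pos: [488.5, 136.1, 52.7]
ee_rot: [-0.0, 1.0, -0.011, 0.0]
force: [-0.7, 0.2, 0.4]
grip_width: 0.0
```

Request:
apply_moves --pt "0 0.3 0 -0.04 0" --pt "0 0.3 0 -0.04 0" --pt "0 0.3 0 -0.04 0" --pt "0 0.3 0 -0.04 0"

```text
time_s: 9.82
eef_pos: [500.4, 135.9, 54.1]
ee_rot: [0.0, 1.0, -0.011, 0.0]
force: [-1.4, 0.3, 0.6]
grip_width: 0.001
```

Run:
```python
from h import *
s=ctrl.sense();print(s['eef_pos'],s['force'])
im=ctrl.capture("scene")[:,:,::-1][190:320,235:400]; cv2.imwrite(f"pics/scene6.png",cv2.resize(im,None,fx=4,fy=4,interpolation=cv2.INTER_CUBIC))
```

```text
[500.43072483 135.85432506  54.13036042] [-1.35559446  0.2920152   0.57469202]
```

View pics/scene6.png

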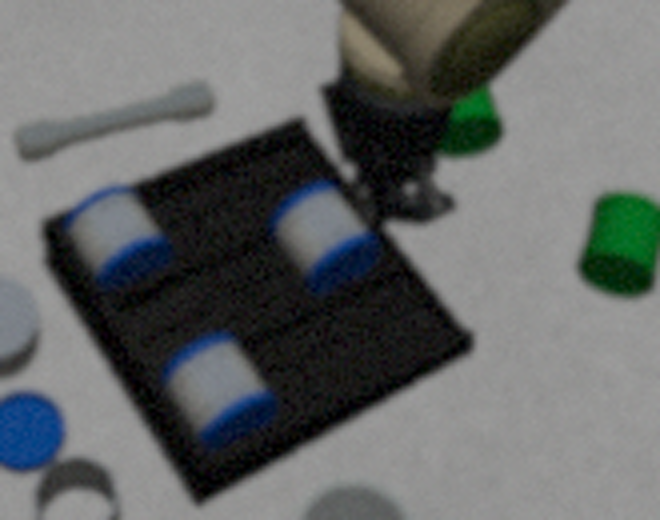

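Request:
apply_moves --pt "0 0.4 0 -0.05 0" --pt "0 0.4 0 -0.05 0" --pt "0 0.4 0 -0.05 0" --pt "0 0.4 0 -0.05 0" --pt "0 0.4 0 -0.05 0" --pt "0 0.4 0 -0.05 0" --pt "0 0.4 0 -0.05 0" --pt "0 0.4 0 -0.05 0" --pt "0 0.4 0 -0.05 0" --pt "0 0.4 0 -0.05 0" --pt "0 0.4 0 -0.05 0" --pt "0 0.3 0 -0.04 0"

```text
time_s: 10.87
eef_pos: [547.6, 134.9, 60.1]
ee_rot: [-0.0, 1.0, -0.011, 0.0]
force: [-0.9, 0.2, 0.6]
grip_width: -0.002
```

Request:
apply_moves --pt "0 0.3 0 -0.03 0" --pt "0 0.3 0 -0.03 0" --pt "0 0.3 0 -0.03 0" --pt "0 0.3 0 -0.03 0" --pt "0 0.3 0 -0.03 0" --pt "0 0.3 0 -0.03 0" --pt "0 0.25 0 -0.03 0" --pt "0 0.25 0 -0.03 0" --pt "0 0.25 0 -0.03 0"

```text
time_s: 11.62
eef_pos: [572.8, 134.3, 62.7]
ee_rot: [-0.0, 1.0, -0.011, -0.0]
force: [-0.6, -0.9, 0.4]
grip_width: -0.001
```

Request:
apply_moves --pt "0 0.2 0 -0.02 0" --pt "0 0.2 0 -0.02 0" --pt "0 0.2 0 0 0" --pt "0 0.2 0 0 0" --pt "0 0.2 0 0 0" --pt "0 0.2 0 0 0" --pt "0 0.2 0 0 0" --pt "0 0.2 0 0 0" --pt "0 0 0 0 0" --pt "0 0 0 0 0" --pt "0 0 0 0 0" --pt "0 0 0 0 0"

```text
time_s: 12.62
eef_pos: [588.6, 134.0, 63.1]
ee_rot: [-0.0, 1.0, -0.011, 0.0]
force: [-0.4, -0.1, 0.7]
grip_width: -0.001
```

Run:
```python
from h import *
s=ctrl.sense();print(s['eef_pos'],s['force'])
im=ctrl.capture("scene")[:,:,::-1][190:320,235:400]; cv2.imwrite(f"pics/scene7.png",cv2.resize(im,None,fx=4,fy=4,interpolation=cv2.INTER_CUBIC))
```

```text
[588.59961827 133.97829358  63.09898274] [-0.3593537  -0.12866651  0.67337583]
```

View pics/scene7.png

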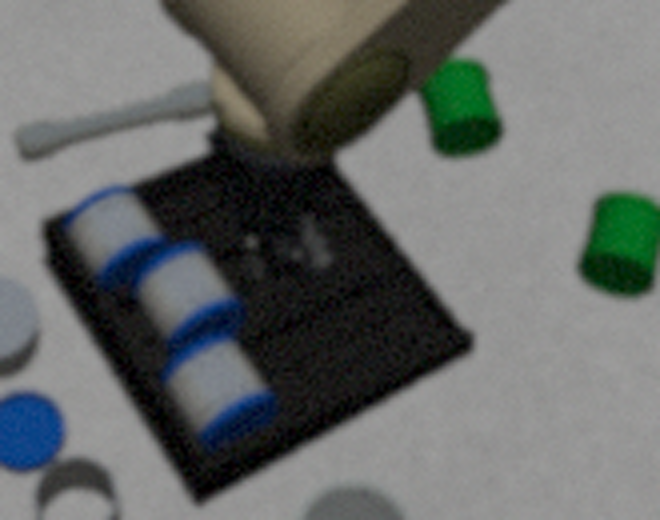

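Core 2, at crop (188,290), isn't in line with the others yet. It is near the crest or still rolling, so I push on slowly.

Request:
apply_moves --pt "0 0.2 0 0 0" --pt "0 0.2 0 0 0" --pt "0 0.2 0 0 0" --pt "0 0.2 0 0 0" --pt "0 0 0 0 0" --pt "0 0 0 0 0" --pt "0 0 0 0 0" --pt "0 0 0 0 0" --pt "0 0 0 0 0" --pt "0 0 0 0 0"

```text
time_s: 13.5
eef_pos: [596.6, 133.8, 63.1]
ee_rot: [-0.0, 1.0, -0.011, -0.0]
force: [-0.8, -0.5, -0.2]
grip_width: -0.0
```

Run:
```python
from h import *
im=ctrl.capture("scene")[:,:,::-1][190:320,235:400]; cv2.imwrite(f"pics/scene8.png",cv2.resize(im,None,fx=4,fy=4,interpolation=cv2.INTER_CUBIC))
```

```text
(no output)
```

View pics/scene8.png

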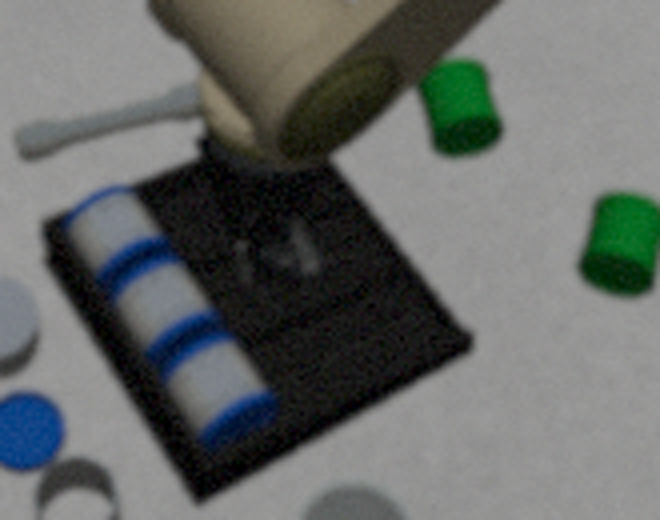

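All three are now in line against the stop. I retreat upward and verify from both cameras.

Request:
apply_moves --pt "0 -0.5 0 -1 0" --pt "0 0 0 -3 0" --pt "0 0 0 -3 0" --pt "0 -3 0 -2 0" --pt "0 -3 0 -2 0" --pt "0 -3 0 -1 0" --pt "0 -3 0 0 0" --pt "0 -3 0 0 0" --pt "0 -3 0 0 0" --pt "0 0 0 0 0" --pt "0 0 0 0 0" --pt "0 0 0 0 0"

```text
time_s: 14.55
eef_pos: [412.2, 137.7, 183.9]
ee_rot: [-0.0, 1.0, -0.011, 0.001]
force: [1.1, -1.1, -1.0]
grip_width: -0.0
```

Run:
```python
from h import *
for n in("scene","top"):
    im=ctrl.capture(n)[:,:,::-1]; cv2.imwrite(f"pics/{n}9.png",im)
t=cv2.imread("pics/top9.png")[130:245,180:310];s=cv2.imread("pics/scene9.png")[190:320,235:400]
cv2.imwrite("pics/e1.png",cv2.resize(t,None,fx=5,fy=5,interpolation=cv2.INTER_CUBIC))
cv2.imwrite("pics/e2.png",cv2.resize(s,None,fx=4,fy=4,interpolation=cv2.INTER_CUBIC))
```

```text
(no output)
```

View pics/e1.png

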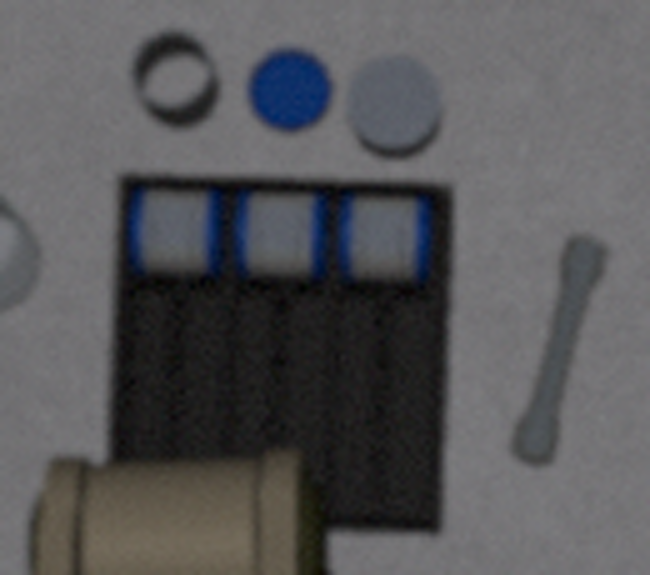

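View pics/e2.png

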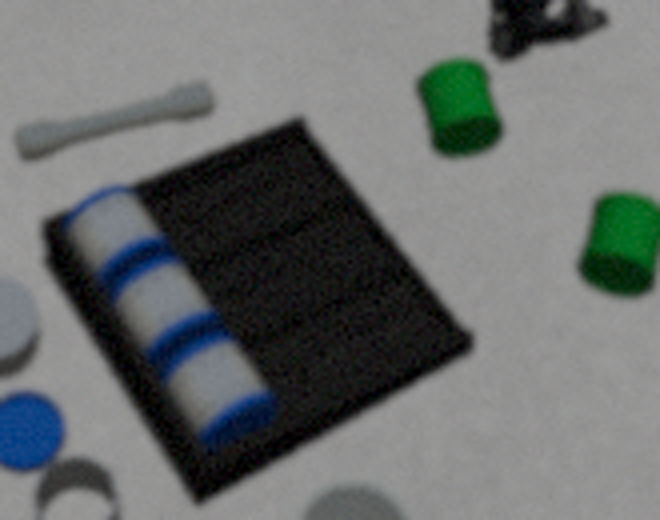

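View pics/scene9.png

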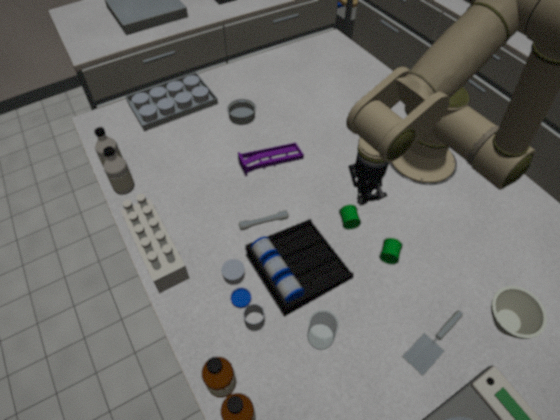

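The three cores sit in line at the back stops, at (174,232), (280,235) and (387,238) in the top crop. They are square to the gutters and the bystanders are unmoved.

Run:
```python
from rig import ctrl
print(ctrl.finish_job())
```

```text
the job is handed in; nothing more can be done
None
```

Both front cores now lie in the cradles against the back stops, level with the third core, and the job is handed in (about 15 s used of 59 s). No verdict was reported.

- **How:** I pushed each core slowly up its gutter with the shut fingers. The end-of-move force readings stayed under 2 N. The left core rolled off the crest on its own. The middle one was not in line at my first check, so I pushed it 8 mm further and it then settled.
- **Last checks:** In both cameras the three cores sit in one straight row, square to their gutters. The third core shows no visible shift, and neither do the beaker and the other bystanders. I judged the final poses by eye and by alignment with the third core, and did not measure them in the gutter frames.
- **Disagreement:** Before the pushes, the two cameras' position estimates differed by 1–3 mm, about what the 2 mm calibration would explain.

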